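# Slide a power tray across the gap into its equipment bay

### The job

Slide the nose-heavy power tray off the loading stand, across the gap and into the equipment bay, without lifting it and without letting its nose sag into the gap. Push it gently on until the stiff contact block at the back of the bay is fully home, never forcing it against the bay or the block (keep under about 25 N), then let go and leave the tray sitting flat there. Leave everything else where it is.

Things in the scene. Friction and masses are not known exactly. Their poses are not given: they have to be found in the camera images.
- tray: Grey sheet-steel tray 190 long (x) x 100 wide (y) mm, on two lengthwise runners with upturned nose ends; floor 6 mm above their undersides, side and nose walls 14 mm, no tail wall, 0.6 to 0.95 kg. Origin: underside centre; +x points to the nose, which goes first. Nose-heavy: left to itself it tips into the gap before it has bridged it, so hold its tail down or level. The floor between tab and module is clear for 110 mm.
- module (a point): Middle of the top of the black power module (55 long x 80 wide mm) fixed in the tray at its nose, 60 mm ahead of the tray's origin and 38 mm above its underside. The tray's centre of mass with it is about 50 mm behind the nose edge, less than the gap.
- tab (a point): Middle of the upper part of the upright steel tab at the tray's tail, 85 mm behind the tray's origin and 34 mm above its underside. The tab is a flat plate 10 mm thick (along tray x), 36 mm wide (along tray y), its top 44 mm above the tray's underside. It can be pinched from above across its 10 mm, or pushed.
- nose (a point): Bottom middle of the tray's nose edge: 95 mm ahead of the tray's origin, at its underside.
- stand: Plywood-topped loading stand, fixed, top 60 mm above the bench. Origin: at bench level under the middle of the edge that faces the bay; the top reaches from x = -270 to 0 mm and is 240 mm wide. +x points towards the bay, parallel to the bay's x within a degree or so.
- bay: Equipment bay, a fixed low steel shelf frame 300 mm deep and 160 mm wide, shelf top 60 mm above the bench, level with the stand. Origin: at bench level under the middle of the mouth (front edge of the flat shelf); +x points inwards, the way the tray goes. The gap from stand to mouth is 80 to 95 mm; its last 20 mm hold a ramp that rises 7 mm to the shelf.
- guides (a point): Point on the shelf, midway between the two guides, 80 mm inside the mouth. The guides are upright aluminium strips 24 mm high, 106 mm apart inside, from 35 mm inside the mouth on; at the mouth they flare to about 140 mm. From this point inwards, lips on the guides leave 20 mm of height for the tray's side walls.
- dock (a joint): Travel in m of the black contact block (70 mm wide, 5 to 27 mm above the shelf) at the back of the bay, along the bay's +x. Starts at 0 to 0.003, 0.010 is fully home at a hard stop. It has no spring: it gives way under about 6 N and stays where it is pushed. Its face at 0 lies 150 to 180 mm in from the mouth (differs from bay to bay: feel for it); the tray's nose pushes it.
- screw_pot: Bystander, to be left alone: small clear jar, 28 mm across and 36 mm tall, on the stand beside the tray; origin under its centre
- power_brick: Bystander, to be left alone: black power brick 50 x 90 x 30 mm lying on the back deck of the bay; origin under its centre
- screwdriver: Bystander, to be left alone: screwdriver on the bench
- nut_tray: Bystander, to be left alone: open grey parts tray 110 x 90 x 35 mm on the bench; origin under its centre
- tape_roll: Bystander, to be left alone: black roll, 90 mm across, 20 mm high, flat on the bench; origin under its centre
- tester: Bystander, to be left alone: grey hand-held tester 130 x 65 x 32 mm flat on the bench; origin under its centre
Things that resemble listed ones, but are neither listed nor needed, are in the scene too. What is meant by the tray is not red, and is the larger of those in its own colour.

How it is judged:
On the way, in this order (a step that is already met when the one before it is completed fails the run):
1. The tray bridges the gap: its nose is level on the bay's shelf between the guides, short of the contact block (x of nose in the frame of bay above 0.04 m and z of nose in the frame of bay between 0.056 and 0.068 m and angle between tray's own z axis and vertical below 0.07 rad), for 0.1 s.
2. The tray has pushed the contact block fully home (value of joint dock above 0.0085 m and angle between tray's own z axis and vertical below 0.04 rad and angle between the x axis of tray and the x axis of bay, either way round below 0.06 rad and x of nose in the frame of bay above 0.145 m and z of nose in the frame of bay between 0.055 and 0.066 m), for 0.2 s.
At the end, for the whole second after the job is handed in: The contact block is within 1.5 mm of fully home, the tray lies level (within 0.04 rad) and straight (within 0.06 rad) on the bay's shelf with its nose at least 145 mm in, released and at rest (all of step 2 and linear speed of tray below 0.01 m/s); the robot touches nothing.
It fails at once if the tray sags into the gap or tips (more than 0.09 rad, 5 degrees) (angle between tray's own z axis and vertical above 0.09 rad).
It fails at once if the tray is lifted instead of slid (its middle more than 10 mm above the stand) (height (world z) of tray above 0.07 m).
It fails at once if the tray is forced against the bay (over 28 N) (contact force between tray and bay above 28 N).
It fails at once if the contact block is forced (over 28 N) (contact force between tray and dock above 28 N).
It fails at once if a bystander is disturbed (moved over 20 mm) (distance of any of screw_pot, power_brick, screwdriver, nut_tray, tape_roll, tester from where it was at the start of the episode above 0.02 m).
It also fails if it takes over 54 s, if anything falls off the work surface, if the arm or the gripper's body presses on something with over 40 N, if the wrist force passes 120 N, or if a joint passes its speed limit or range.

### The arm

A 7-joint arm with a two-finger parallel gripper is mounted at the origin on the work surface. World frame = base frame: x ahead of the robot, y to its left, z up, the work surface at z = 0. Lengths are in m, angles in rad, forces in N, time in s.
With the tool pointing down it reaches from about 0.425 to 0.95 m from the base axis. Payload 4.7 kg.
Tool frame: the origin (TCP) lies midway between the tips of the shut fingers; the grasp point (between the pads) lies 19 mm behind it; x points along the fingers, y is the direction in which the jaws open and shut, and the axes are right-handed (so a half turn about x gives the same grasp; the last joint's range is limited). The gripper opens to 87 mm and grips with 3 to 60 N. Pads are 19 mm wide; open, the fingers measure 117 mm over their backs; the gripper's body (75 mm by 190 mm) begins 51 mm behind the grasp point.
Start: joints at [1.233, 0.469, -0.049, 1.532, 0.024, 1.141, -0.082], TCP at [0.205, -0.643, 0.223] pointing down, gripper open.
Joint ranges: [-2.59, 2.59], [-0.33, 1.99], [-1.39, 1.29], [0.1, 2.45], [-1.04, 4.18], [0.21, 1.99], [-2.66, 2.66]. Speed limits (rad/s): [2.57, 2.57, 3.14, 3.14, 3.14, 3.14, 3.14].

### API

Orientations are given as a 3x3 rotation matrix whose columns are the frame's x, y, z axes.
In Python, from cell import state, grab_frame, env gives the robot as it stands.
- The arm moves only by the tool send_rows, never from a script. Its argument "motion" is a list of rows, each a list of 6 numbers: the shift along the tool's x, y, z in cm, then the turn, a rotation vector about the tool's x, y, z in degrees. A call has 1 to 20 rows; each row shifts and turns the commanded pose from where the row before left it, along the tool's axes as they then stand; what a row does not reach is not made up. A row lasts 1/12 s, in which the tool goes at most 41.7 mm and 7.16 degrees, less where a joint would pass 70% of its speed; a pose out of reach is approached as far as the arm can. A call is refused whole if a number of a shift passes 4.17 or a number of a turn 7.16, either way. A call with a gripper value outside its range is refused whole. "jaw" is the opening, from 0 (shut) to 1 (fully open), set as the call begins (left out, the last holds). The fingers move at their own pace and stop on an object; "squeeze" is the grip in N (left out, the last holds). Time passes only in rows, so rows that do not move let the fingers close. It gives the time, the measured TCP pose, the force and the opening at its end, in the units of the state.
- state(): the state, without advancing time (a new reading comes with each control period).
- grab_frame(name): name is "scene" or "top"; returns a dict with "image" (400x640x3 uint8, red, green, blue), "fx", "fy", "cx", "cy" (pixels), "dist" ([k1, k2, p1, p2, k3] as OpenCV has them; the pictures are not rectified), "view" (4x4, takes a point from world to camera coordinates). Camera axes: x right, y up, looking along -z (the intrinsics and any distortion apply to the point x, -y, -z); pixel columns grow to the right and rows downward; lengths in m; the calibration is good to about 2 mm. A picture is of the moment at which its call begins. There is no depth.
- env.job_done(): hands the job in, once; it reports no verdict.
The state is a dict: "time_s": time; "joints": joint angles; "dq": joint speeds; "joint_torque": joint torques, N m; "position": TCP position; "eef_rot": TCP orientation; "wrist_force": force on the tool from outside, world axes, zero at the start; "moment": the same for the moment, N m; "finger_gap": finger opening in m.
Only numpy, scipy, OpenCV 4.12 (cv2) and the standard library are available. Lean on these libraries where they do the work, as an engineer would, in place of code of your own. Each camera call takes 0.05 s, during which the arm holds its last target. There are 200 camera calls.

## Working session

There is one attempt and no reset: what is moved stays moved. The work goes in short steps, Python scripts to look and compute and a tool call to move; the robot and the scene stay as the last step left them, time stands still between calls to the robot, and variables do not carry over. Pictures are saved under pics/ and viewed, about 8 in all and at most 12, crops included, and the job is handed in when it is done.

Besides the shell and the picture viewer there is one more tool, called after "Call:" by a JSON object that holds its "op" and its "data", one argument or row to a line. send_rows: Moves the arm, as the interface text tells. Its arguments: {"type":"object","properties":{"motion":{"type":"array"},"jaw":{"type":"number"},"squeeze":{"type":"number"}},"required":["motion"]}

```bash
mkdir -p pics; cat > h.py <<'E'
import numpy as np, cv2, pickle
from cell import state, grab_frame, env
def grab(n,tag):
    f=grab_frame(n); cv2.imwrite(f"pics/{tag}.png",cv2.cvtColor(f["image"],cv2.COLOR_RGB2BGR)); pickle.dump(f,open(f"pics/{tag}.pkl","wb")); return f
def ray(f,uv):
    K=np.array([[f["fx"],0,f["cx"]],[0,f["fy"],f["cy"]],[0,0,1.]])
    p=cv2.undistortPoints(np.array([[uv]],float),K,np.array(f["dist"],float))[0,0]
    V=np.array(f["view"]);R=V[:3,:3];t=V[:3,3]
    return -R.T@t, R.T@np.array([p[0],-p[1],-1.])
def onz(f,uv,z):
    o,d=ray(f,uv); return o+d*(z-o[2])/d[2]
def proj(f,P):
    V=np.array(f["view"]); c=V[:3,:3]@np.array(P,float)+V[:3,3]
    K=np.array([[f["fx"],0,f["cx"]],[0,f["fy"],f["cy"]],[0,0,1.]])
    return cv2.projectPoints(np.array([[c[0],-c[1],-c[2]]]),np.zeros(3),np.zeros(3),K,np.array(f["dist"],float))[0][0,0]
E
python3 - <<'E'
from h import *
for n in("scene","top"):
    f=grab(n,n+"0"); print(n,ray(f,(320,200)))
print(state())
E
```

```text
scene (array([1.63385393, 0.21033729, 0.81597426]), array([-0.85143572, -0.12589574, -0.50925532]))
top (array([0.37938145, 0.01028861, 1.27754743]), array([ 0.0400892 ,  0.00809395, -0.99951269]))
{'time_s': 0.1, 'joints': array([ 1.23311542,  0.4693882 , -0.04857315,  1.53353027,  0.02411356,
        1.14100021, -0.0823146 ]), 'dq': array([-4.14358493e-05, -2.52628198e-03, -1.68145786e-03, -3.32165595e-03,
        7.73046062e-05,  1.29020944e-03, -1.55348925e-03]), 'joint_torque': array([ 3.30379507e-04, -5.09172428e+01, -8.15511332e-02, -2.36831117e+01,
       -6.15658471e-02,  3.44588212e-02,  5.67915038e-05]), 'position': array([ 0.20497088, -0.64258327,  0.22160453]), 'eef_rot': array([[-6.05428911e-04,  3.03896574e-01, -9.52704837e-01],
       [ 1.63139634e-03, -9.52703443e-01, -3.03897166e-01],
       [-9.99998486e-01, -1.73822732e-03,  8.10184490e-05]]), 'wrist_force': array([ 0.10359134, -0.69399143, -0.01996734]), 'moment': array([-0.051216  ,  0.02687575,  0.01480125]), 'finger_gap': 0.08677532533987589}
```

View pics/top0.png

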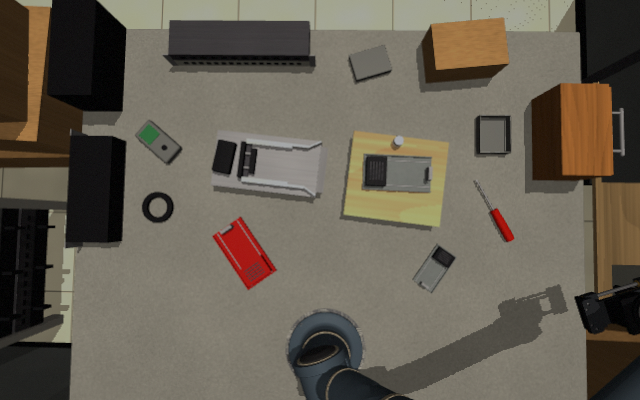

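View pics/scene0.png

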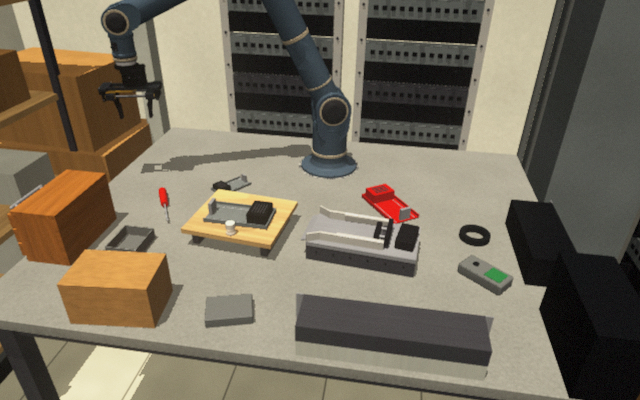

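Three candidates for the tray in the top picture: grey on the stand at (397,172), a smaller grey one on the bench at (434,268), and a red one at (245,252). The grey one on the stand fits, because it is not red and is the larger grey. Its nose (black module) is at the left and its tab at the right (430,173). The bay is at (268,163), with the jar at (398,141). I'll confirm in an enlarged crop.

```bash
python3 - <<'E'
import cv2
im=cv2.imread("pics/top0.png")
cv2.imwrite("pics/crop0.png",cv2.resize(im[120:235,205:455],None,fx=3.2,fy=3.2,interpolation=cv2.INTER_CUBIC))
E
```

```text
(no output)
```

View pics/crop0.png

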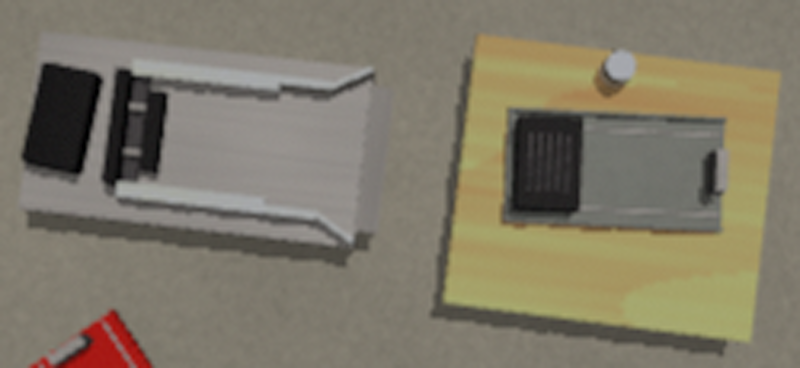

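```bash
cat > m.py <<'E'
from h import *
f=pickle.load(open("pics/top0.pkl","rb"))
c=lambda x,y,z: onz(f,(x/3.2+205-.34,y/3.2+120-.34),z)[:2]
def show(n,pts,z):
    P=np.array([c(*p,z) for p in pts]); print(n,P.round(4).tolist()); 
    for i in range(len(P)):
        d=P[(i+1)%len(P)]-P[i]; print("   len %.4f ang %.2f"%(np.hypot(*d),np.degrees(np.arctan2(d[1],d[0]))))
    return P
E
python3 - <<'E'
from m import *
im=cv2.cvtColor(f["image"],cv2.COLOR_RGB2HSV)
m=cv2.inRange(im,(15,70,90),(35,255,255)); m[:, :335]=0;m[:,460:]=0;m[:120]=0;m[240:]=0
m=cv2.morphologyEx(m,cv2.MORPH_CLOSE,np.ones((5,5)))
cs=max(cv2.findContours(m,0,1)[0],key=cv2.contourArea)
q=cv2.boxPoints(cv2.minAreaRect(cs)); print(q)
P=np.array([onz(f,u,.06)[:2] for u in q]); print("stand",P.round(4),P.mean(0))
show("stand",[(476,35),(781,70),(752,341),(443,303)],.06)
show("tray top",[(508,108),(725,118),(720,231),(503,222)],.074)
show("module top",[(516,113),(582,114),(578,213),(513,210)],.098)
print("tab", c(723,170,.104))
show("guides top in: upper (inner..), lower", [(134,70),(280,90),(318,212),(118,190)],.084)
show("guide flare ends",[(374,70),(352,242)],.084)
show("bay base",[(40,35),(378,85),(358,240),(22,210)],.06)
print("mouth?",c(380,88,.06),c(357,235,.06), "ramp end",c(392,90,.053),c(372,235,.053))
print("block face",c(167,95,.087),c(160,172,.087))
E
```

```text
[[342.41544 214.67694]
 [353.0308  129.75388]
 [449.4     141.80002]
 [438.78464 226.72308]]
stand [[ 0.388  -0.0434]
 [ 0.6293 -0.0704]
 [ 0.5986 -0.3423]
 [ 0.3591 -0.3124]] [ 0.49375328 -0.19213372]
stand [[0.6269, -0.0715], [0.5993, -0.3404], [0.3605, -0.3149], [0.389, -0.0453]]
   len 0.2704 ang -95.87
   len 0.2401 ang 173.89
   len 0.2710 ang 83.97
   len 0.2394 ang -6.26
tray top [[0.56, -0.0992], [0.5539, -0.2878], [0.4553, -0.2835], [0.4601, -0.0959]]
   len 0.1887 ang -91.84
   len 0.0987 ang 177.54
   len 0.1878 ang 88.53
   len 0.0999 ang -1.90
module top [[0.5522, -0.1039], [0.5521, -0.1602], [0.4672, -0.1574], [0.4689, -0.1021]]
   len 0.0563 ang -90.06
   len 0.0850 ang 178.11
   len 0.0553 ang 88.25
   len 0.0833 ang -1.19
tab [ 0.50518002 -0.27869903]
guides top in: upper (inner..), lower [[0.5874, 0.228], [0.5715, 0.0999], [0.4655, 0.0648], [0.482, 0.2391]]
   len 0.1291 ang -97.08
   len 0.1116 ang -161.67
   len 0.1751 ang 84.61
   len 0.1060 ang -6.02
guide flare ends [[0.5901, 0.0184], [0.44, 0.0349]]
   len 0.1510 ang 173.70
   len 0.1510 ang -6.30
bay base [[0.6221, 0.3177], [0.581, 0.0148], [0.4431, 0.0302], [0.4649, 0.3288]]
   len 0.3057 ang -97.72
   len 0.1388 ang 173.63
   len 0.2995 ang 85.82
   len 0.1575 ang -4.06
mouth? [0.57834875 0.01294552] [0.44750989 0.03111688] ramp end [0.57784131 0.00223928] [0.44811602 0.0179484 ]
block face [0.565299   0.19801693] [0.49794279 0.20238641]
```

Call:
{"op": "send_rows", "data": {
  "motion": [
    [0,0,0,6.43,0,0],
    [0,0,0,6.43,0,0],
    [0,0,0,6.43,0,0],
    [0,-2.66,-2.07,0,0,0],
    [0,-2.66,-2.07,0,0,0],
    [0,-2.66,-2.07,0,0,0],
    [0,-2.66,-2.07,0,0,0],
    [0,-2.66,-2.07,0,0,0],
    [0,-2.66,-2.07,0,0,0],
    [0,-2.66,-2.07,0,0,0],
    [0.7,-2.66,-2.07,0,0,0],
    [0.7,-2.66,-2.07,0,0,0],
    [0.7,-2.66,-2.07,0,0,0],
    [0.7,-2.66,-2.07,0,0,0],
    [0.7,-2.66,-2.07,0,0,0],
    [0.7,-2.66,-2.07,0,0,0],
    [0.7,-2.66,-2.07,0,0,0],
    [0,0,0,0,0,0],
    [0,0,0,0,0,0]
  ],
  "jaw": 1,
  "squeeze": 40
}}

```text
time_s: 1.68
position: [0.5062, -0.2762, 0.1727]
eef_rot: [[-0.001, -0.023, -1.0], [0.001, -1.0, 0.023], [-1.0, -0.001, 0.001]]
wrist_force: [-0.9, -1.0, -0.9]
finger_gap: 0.087
```

```bash
python3 - <<'E'
from h import *
s=state();print(s["position"],s["eef_rot"].round(3),s["joints"].round(2),s["wrist_force"])
f=grab("scene","scene1"); g=grab("top","top1")
a=cv2.imread("pics/scene1.png")[170:290,170:350]; b=cv2.imread("pics/top1.png")[110:230,330:510]
cv2.imwrite("pics/c1.png",np.vstack([cv2.resize(v,(540,300) if 0 else (450,300),interpolation=2) for v in(a,b)]))
E
```

```text
[ 0.5061726  -0.27621991  0.1726703 ] [[-0.001 -0.023 -1.   ]
 [ 0.001 -1.     0.023]
 [-1.    -0.001  0.001]] [ 0.55  0.36 -0.15  1.82  0.06  0.96 -1.23] [-0.8901947  -0.98372803 -0.94256496]
```

View pics/c1.png

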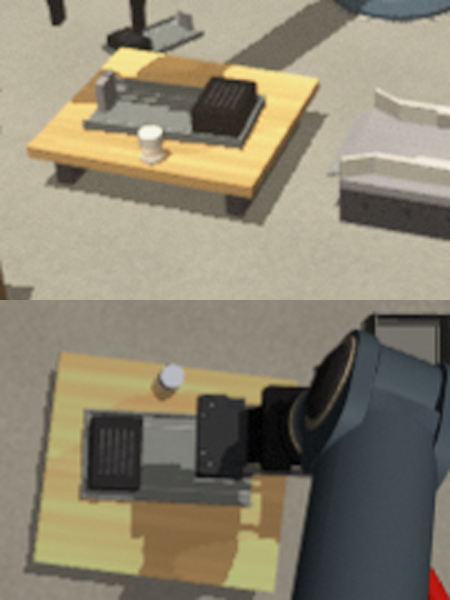

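The fingers are above the tab on either side of it (crop, upper half: tab at (105,85), fingertips at (55,10) and (140,20)). I'll check the tab from the scene ray.

```bash
python3 - <<'E'
from h import *
f=pickle.load(open("pics/scene1.pkl","rb"))
for u in [(96,74),(114,70),(115,100),(97,110)]:
    uv=(u[0]/2.5+170-.3,u[1]/2.5+170-.3); print(u,onz(f,uv,.104).round(4))
for y in(-.271,-.281):
  for x in(.487,.523): print(x,y,((proj(f,(x,y,.104))-170)*2.5).round(0))
E
```

```text
(96, 74) [ 0.5014 -0.2895  0.104 ]
(114, 70) [ 0.4885 -0.2721  0.104 ]
(115, 100) [ 0.5525 -0.248   0.104 ]
(97, 110) [ 0.5764 -0.2603  0.104 ]
0.487 -0.271 [115.  69.]
0.523 -0.271 [104.  84.]
0.487 -0.281 [106.  68.]
0.523 -0.281 [96. 83.]
```

Call:
{"op": "send_rows", "data": {
  "motion": [
    [1.5,0,0,0,0,0],
    [1.5,0,0,0,0,0],
    [1.5,0,0,0,0,0],
    [1.5,0,0,0,0,0],
    [1.3,0,0,0,0,0],
    [1.0,0,0,0,0,0],
    [0.8,0,0,0,0,0],
    [0.5,0,0,0,0,0],
    [0,0,0,0,0,0],
    [0,0,0,0,0,0]
  ]
}}

```text
time_s: 2.62
position: [0.5053, -0.2793, 0.0778]
eef_rot: [[0.0, -0.028, -1.0], [-0.0, -1.0, 0.028], [-1.0, 0.0, -0.0]]
wrist_force: [-0.0, -0.6, -0.0]
finger_gap: 0.0867
```

Call:
{"op": "send_rows", "data": {
  "motion": [
    [0,0,0,0,0,0],
    [0,0,0,0,0,0],
    [0,0,0,0,0,0],
    [0,0,0,0,0,0],
    [0,0,0,0,0,0],
    [0,0,0,0,0,0],
    [0,0,0,0,0,0],
    [0,0,0,0,0,0],
    [0,0,0,0,0,0],
    [0,0,0,0,0,0]
  ],
  "jaw": 0,
  "squeeze": 50
}}

```text
time_s: 3.45
position: [0.5053, -0.2789, 0.0776]
eef_rot: [[0.0, -0.028, -1.0], [-0.0, -1.0, 0.028], [-1.0, 0.0, -0.0]]
wrist_force: [0.1, -0.6, -0.7]
finger_gap: 0.0283
```

Call:
{"op": "send_rows", "data": {
  "motion": [
    [0,0,0,0,0,0],
    [0,0,0,0,0,0],
    [0,0,0,0,0,0],
    [0,0,0,0,0,0],
    [0,0,0,0,0,0],
    [0,0,0,0,0,0],
    [0,0,0,0,0,0],
    [0,0,0,0,0,0]
  ]
}}

```text
time_s: 4.12
position: [0.5054, -0.2779, 0.0775]
eef_rot: [[-0.0, -0.027, -1.0], [0.001, -1.0, 0.027], [-1.0, -0.001, 0.0]]
wrist_force: [1.8, 4.6, 0.3]
finger_gap: 0.0097
```

Call:
{"op": "send_rows", "data": {
  "motion": [
    [0,-0.22,0.186,0.36,0,0],
    [0,-0.22,0.186,0.36,0,0],
    [0,-0.22,0.186,0.36,0,0],
    [0,-0.22,0.186,0.36,0,0],
    [0,-0.22,0.186,0.36,0,0],
    [0,-0.22,0.186,0.36,0,0],
    [0,-0.22,0.186,0.36,0,0],
    [0,-0.22,0.186,0.36,0,0],
    [0,-0.22,0.186,0.36,0,0],
    [0,-0.22,0.186,0.36,0,0],
    [0,-0.22,0.186,0.36,0,0],
    [0,-0.22,0.186,0.36,0,0],
    [0,0,0,0,0,0],
    [0,0,0,0,0,0]
  ]
}}

```text
time_s: 5.28
position: [0.4842, -0.2503, 0.0775]
eef_rot: [[-0.001, -0.103, -0.995], [0.001, -0.995, 0.103], [-1.0, -0.001, 0.001]]
wrist_force: [0.4, -2.2, 0.3]
finger_gap: 0.0098
```

```bash
python3 - <<'E'
from h import *
f=grab("scene","scene2"); g=grab("top","top2")
s=state();print(s["moment"])
a=cv2.imread("pics/scene2.png")[160:280,180:440]; b=cv2.imread("pics/top2.png")[110:230,200:460]
cv2.imwrite("pics/c2.png",np.vstack([cv2.resize(v,None,fx=2.5,fy=2.5,interpolation=2) for v in(a,b)]))
E
```

```text
[-0.33794372  0.04776474 -0.23796124]
```

View pics/c2.png

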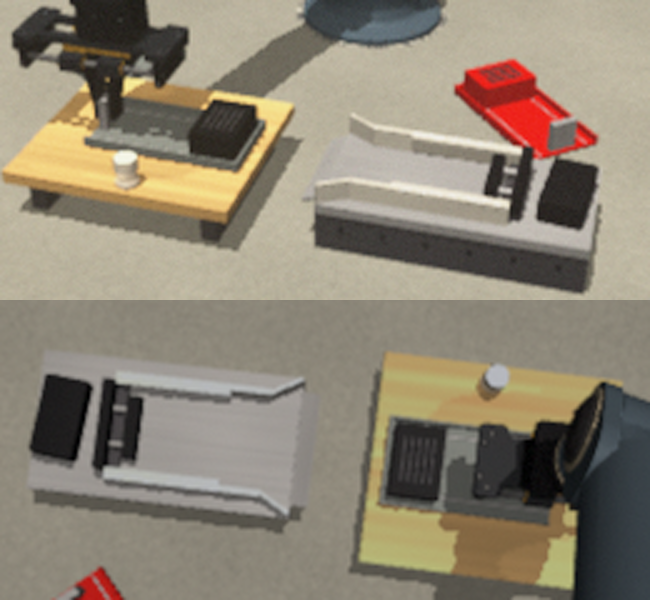

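```bash
python3 - <<'E'
from h import *
f=pickle.load(open("pics/top2.pkl","rb"))
c=lambda x,y,z: onz(f,(x/2.5+200-.3,y/2.5+110-.3),z)[:2]
for n,p,q,z in [("nose",(388,417),(380,503),.074),("modfront",(394,423),(388,496),.098),("modback",(446,427),(440,499),.098),("guide in/top inner",(118,383),(105,470),.084),("guide 35mm",(232,393),(215,480),.084),("guide bend",(278,393),(258,492),.084),("flare",(304,380),(288,515),.084),("blockface",(140,400),(136,462),.087)]:
    a,b=c(*p,z),c(*q,z); d=b-a; print(n,a.round(4),b.round(4),"mid",((a+b)/2).round(4),"len %.4f normal %.1f"%(np.hypot(*d),np.degrees(np.arctan2(d[1],d[0]))-90), "bay-line x at y %.4f"%(.513+.1033*((a+b)[1]/2-.022)))
E
```

```text
nose [ 0.2187 -0.0794] [ 0.1252 -0.0718] mid [ 0.172  -0.0756] len 0.0938 normal 85.3 bay-line x at y 0.5029
modfront [ 0.2157 -0.0841] [ 0.1379 -0.0786] mid [ 0.1768 -0.0814] len 0.0780 normal 85.9 bay-line x at y 0.5023
modback [ 0.2125 -0.14  ] [ 0.1359 -0.1343] mid [ 0.1742 -0.1372] len 0.0768 normal 85.7 bay-line x at y 0.4966
guide in/top inner [0.251 0.218] [0.1562 0.2298] mid [0.2036 0.2239] len 0.0955 normal 82.9 bay-line x at y 0.5339
guide 35mm [0.2426 0.0923] [0.1481 0.1089] mid [0.1953 0.1006] len 0.0960 normal 80.0 bay-line x at y 0.5211
guide bend [0.2436 0.0418] [0.1362 0.0617] mid [0.1899 0.0518] len 0.1093 normal 79.5 bay-line x at y 0.5161
flare [0.2583 0.0136] [0.1122 0.0286] mid [0.1853 0.0211] len 0.1469 normal 84.1 bay-line x at y 0.5129
blockface [0.2333 0.1928] [0.1661 0.1955] mid [0.1997 0.1941] len 0.0672 normal 87.7 bay-line x at y 0.5308
```

```bash
python3 - <<'E'
from h import *
f=pickle.load(open("pics/top2.pkl","rb"))
c=lambda x,y,z: onz(f,(x/2.5+200-.3,(y-300)/2.5+110-.3),z)[:2]
for n,p,q,z in [("nose",(388,417),(380,503),.074),("modfront",(394,423),(388,496),.098),("modback",(446,427),(440,499),.098),("guide in/top inner",(118,383),(105,470),.084),("guide 35mm",(232,393),(215,480),.084),("guide bend",(278,393),(258,492),.084),("flare",(304,380),(288,515),.084),("blockface",(140,400),(136,462),.087)]:
    a,b=c(*p,z),c(*q,z); d=b-a; print(n,a.round(4),b.round(4),"mid",((a+b)/2).round(4),"len %.4f normal %.1f"%(np.hypot(*d),np.degrees(np.arctan2(d[1],d[0]))-90), "bay-line x at y %.4f"%(.513+.1033*((a+b)[1]/2-.022)))
# side edges of guides by brightness: columns profile in rectified top view at z=.084 along bay frame
im=cv2.cvtColor(f["image"],cv2.COLOR_RGB2GRAY)
o=np.array([.513,.022]);ux=np.array([np.cos(np.radians(84.1)),np.sin(np.radians(84.1))]);uy=np.array([-ux[1],ux[0]])
for X in(.05,.09,.13):
  r=[]
  for Y in np.arange(-.075,.076,.0025):
    u=proj(f,[*(o+X*ux+Y*uy),.084]); r.append(int(cv2.getRectSubPix(im,(1,1),(float(u[0]),float(u[1])))[0,0]))
  print(X,r)
E
```

```text
nose [ 0.5509 -0.0755] [ 0.4544 -0.0677] mid [ 0.5027 -0.0716] len 0.0968 normal 85.4 bay-line x at y 0.5033
modfront [ 0.541  -0.0804] [ 0.4607 -0.0748] mid [ 0.5009 -0.0776] len 0.0805 normal 86.0 bay-line x at y 0.5027
modback [ 0.5374 -0.1373] [ 0.4584 -0.1314] mid [ 0.4979 -0.1343] len 0.0793 normal 85.8 bay-line x at y 0.4968
guide in/top inner [0.5836 0.2269] [0.4857 0.2388] mid [0.5346 0.2328] len 0.0986 normal 83.1 bay-line x at y 0.5348
guide 35mm [0.574 0.099] [0.4765 0.1159] mid [0.5252 0.1074] len 0.0990 normal 80.2 bay-line x at y 0.5218
guide bend [0.5747 0.0477] [0.4639 0.0679] mid [0.5193 0.0578] len 0.1126 normal 79.7 bay-line x at y 0.5167
flare [0.5897 0.019 ] [0.4389 0.0342] mid [0.5143 0.0266] len 0.1515 normal 84.2 bay-line x at y 0.5135
blockface [0.5643 0.2012] [0.4949 0.2039] mid [0.5296 0.2025] len 0.0694 normal 87.8 bay-line x at y 0.5316
0.05 [159, 159, 160, 159, 165, 176, 182, 161, 114, 82, 88, 100, 132, 154, 158, 158, 157, 156, 158, 160, 159, 158, 157, 156, 157, 158, 158, 158, 159, 161, 159, 159, 158, 156, 157, 159, 159, 157, 157, 157, 159, 160, 160, 160, 158, 157, 158, 159, 157, 155, 167, 179, 176, 149, 111, 101, 138, 162, 158, 157, 156]
0.09 [157, 158, 158, 159, 164, 175, 183, 183, 183, 172, 144, 114, 97, 104, 134, 159, 159, 158, 158, 160, 161, 160, 160, 160, 161, 162, 162, 161, 161, 162, 162, 161, 159, 157, 159, 160, 159, 159, 158, 157, 157, 158, 159, 159, 157, 157, 158, 163, 174, 183, 183, 184, 182, 154, 108, 104, 131, 151, 155, 154, 152]
0.13 [156, 156, 156, 156, 163, 174, 182, 183, 183, 181, 150, 105, 96, 103, 123, 147, 158, 157, 156, 157, 159, 158, 157, 157, 159, 160, 158, 158, 158, 157, 157, 155, 154, 154, 155, 157, 157, 156, 155, 154, 154, 153, 154, 155, 155, 155, 155, 160, 171, 180, 182, 183, 177, 150, 105, 94, 118, 144, 153, 152, 148]
```

Call:
{"op": "send_rows", "data": {
  "motion": [
    [0,0,0,0,0,0],
    [0.02,-0.3,-0.06,0,0,0],
    [0.02,-0.4,-0.06,0,0,0],
    [0.02,-0.4,-0.06,0,0,0],
    [0.02,-0.4,-0.06,0,0,0],
    [0.02,-0.4,-0.06,0,0,0],
    [0,-0.4,0,0,0,0],
    [0,-0.4,0,0,0,0],
    [0,-0.4,0,0,0,0],
    [0,-0.4,0,0,0,0],
    [0,0,0,0,0,0]
  ],
  "squeeze": 60
}}

```text
time_s: 6.3
position: [0.4915, -0.2183, 0.0775]
eef_rot: [[0.001, -0.102, -0.995], [-0.003, -0.995, 0.102], [-1.0, 0.003, -0.001]]
wrist_force: [-0.3, -5.9, 6.0]
finger_gap: 0.0098
```

Call:
{"op": "send_rows", "data": {
  "motion": [
    [0,-0.3,0,0,0,0],
    [0,-0.3,0,0,0,0],
    [0,-0.3,0,0,0,0],
    [0,-0.3,0,0,0,0],
    [0,-0.3,0,0,0,0],
    [0,0,0,0,0,0]
  ]
}}

```text
time_s: 6.8
position: [0.4931, -0.2038, 0.0775]
eef_rot: [[0.001, -0.103, -0.995], [-0.003, -0.995, 0.103], [-1.0, 0.003, -0.001]]
wrist_force: [-0.6, -6.8, 5.4]
finger_gap: 0.0097
```

Call:
{"op": "send_rows", "data": {
  "motion": [
    [0,-0.3,0,0,0,0],
    [0,-0.3,0,0,0,0],
    [0,-0.3,0,0,0,0],
    [0,-0.3,0,0,0,0],
    [0,-0.3,0,0,0,0],
    [0,-0.3,0,0,0,0],
    [0,0,0,0,0,0]
  ]
}}

```text
time_s: 7.38
position: [0.495, -0.186, 0.0775]
eef_rot: [[0.001, -0.103, -0.995], [-0.003, -0.995, 0.103], [-1.0, 0.003, -0.001]]
wrist_force: [-0.6, -6.6, 6.6]
finger_gap: 0.0093
```

```bash
python3 - <<'E'
from h import *
f=grab("scene","scene3"); g=grab("top","top3")
s=state();print(s["moment"],s["wrist_force"])
a=cv2.imread("pics/scene3.png")[160:260,180:440]; b=cv2.imread("pics/top3.png")[130:220,200:460]
cv2.imwrite("pics/c3.png",np.vstack([cv2.resize(v,None,fx=3,fy=3,interpolation=2) for v in(a,b)]))
E
```

```text
[-1.22134827  0.24772381  0.04491379] [-1.16307866 -7.13333952  6.18668935]
```

View pics/c3.png

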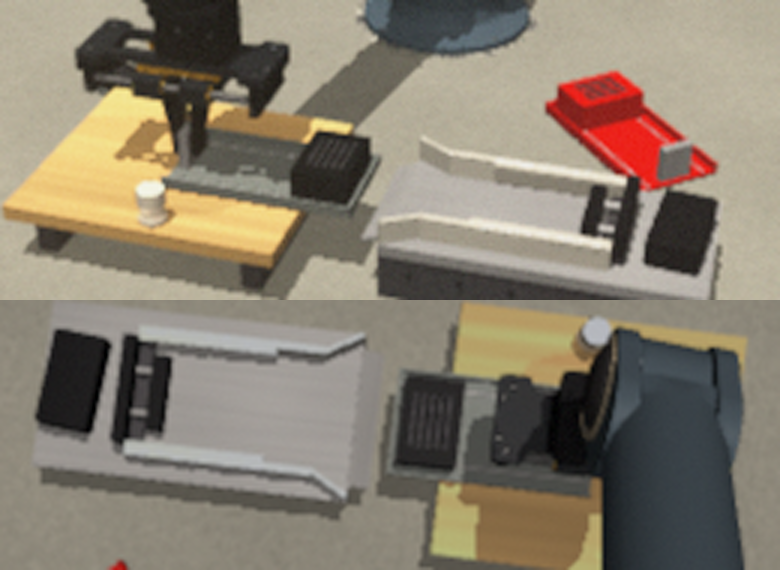

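```bash
python3 - <<'E'
from h import *
f=pickle.load(open("pics/top3.pkl","rb"))
c=lambda x,y,z: onz(f,(x/3+200-.33,(y-300)/3+130-.33),z)[:2]
o=np.array([.5157,.022]);ux=np.array([np.cos(np.radians(84.1)),np.sin(np.radians(84.1))]);uy=np.array([-ux[1],ux[0]])
for n,p,q,z in [("nose",(400,370),(387,473),.074),("modfront",(405,376),(398,464),.098),("modback",(465,380),(459,468),.098),("rampend",(382,355),(362,490),.053),("flare",(366,338),(344,502),.084)]:
    a,b=c(*p,z)-o,c(*q,z)-o; print(n,"X",(a@ux).round(4),(b@ux).round(4),"Y",(a@uy).round(4),(b@uy).round(4),"midY",((a+b)/2@uy).round(4))
t=np.array([.495,-.186])-o; print("tab",t@ux,t@uy)
g=pickle.load(open("pics/scene3.pkl","rb"))
# nose bottom corner near camera in scene: predicted if level
for Y in(-.05,.05):
  P=o+ux*(t@ux+.18)+uy*(t@uy+Y)
  print(((proj(g,[*P,.074])-[180,160])*3).round(1),((proj(g,[*P,.060])-[180,160])*3).round(1))
E
```

```text
nose X -0.0315 -0.0308 Y -0.0477 0.0494 midY 0.0009
modfront X -0.0365 -0.0397 Y -0.0391 0.0418 midY 0.0013
modback X -0.0914 -0.0951 Y -0.0419 0.0388 midY -0.0015
rampend X -0.0129 -0.0093 Y -0.0632 0.0667 midY 0.0018
flare X 0.0034 0.0054 Y -0.0722 0.0814 midY 0.0046
tab -0.20902599147186826 -0.0007904993374217999
[349.9 207.4] [350.  219.8]
[380.1 152.9] [380.1 164.8]
```

Call:
{"op": "send_rows", "data": {
  "motion": [
    [0,-0.3,0,0,0,0],
    [0,-0.3,0,0,0,0],
    [0,-0.3,0,0,0,0],
    [0,-0.3,0,0,0,0],
    [0,-0.3,0,0,0,0],
    [0,-0.3,0,0,0,0],
    [0,0,0,0,0,0]
  ]
}}

```text
time_s: 8.07
position: [0.4969, -0.1683, 0.0776]
eef_rot: [[0.001, -0.103, -0.995], [-0.004, -0.995, 0.103], [-1.0, 0.004, -0.002]]
wrist_force: [-0.4, -6.9, 6.3]
finger_gap: 0.0096
```

Call:
{"op": "send_rows", "data": {
  "motion": [
    [0,-0.3,0,0,0,0],
    [0,-0.3,0,0,0,0],
    [0,-0.3,0,0,0,0],
    [0,-0.3,0,0,0,0],
    [0,-0.3,0,0,0,0],
    [0,0,0,0,0,0]
  ]
}}

```text
time_s: 8.57
position: [0.4985, -0.1536, 0.0777]
eef_rot: [[0.001, -0.103, -0.995], [-0.004, -0.995, 0.103], [-1.0, 0.004, -0.002]]
wrist_force: [-0.3, -7.4, 7.2]
finger_gap: 0.0094
```

Call:
{"op": "send_rows", "data": {
  "motion": [
    [0,-0.3,0,0,0,0],
    [0,-0.3,0,0,0,0],
    [0,-0.3,0,0,0,0],
    [0,-0.3,0,0,0,0],
    [0,-0.3,0,0,0,0],
    [0,0,0,0,0,0]
  ]
}}

```text
time_s: 9.07
position: [0.5001, -0.139, 0.0778]
eef_rot: [[0.001, -0.103, -0.995], [-0.004, -0.995, 0.103], [-1.0, 0.004, -0.002]]
wrist_force: [-1.2, -8.2, 7.9]
finger_gap: 0.0092
```

Call:
{"op": "send_rows", "data": {
  "motion": [
    [0,-0.3,0,0,0,0],
    [0,-0.3,0,0,0,0],
    [0,-0.3,0,0,0,0],
    [0,-0.3,0,0,0,0],
    [0,-0.3,0,0,0,0],
    [0,0,0,0,0,0]
  ]
}}

```text
time_s: 9.57
position: [0.5014, -0.1233, 0.0774]
eef_rot: [[0.001, -0.103, -0.995], [-0.003, -0.995, 0.103], [-1.0, 0.003, -0.001]]
wrist_force: [-1.0, -7.3, 6.8]
finger_gap: 0.0095
```

Call:
{"op": "send_rows", "data": {
  "motion": [
    [0,-0.3,0,0,0,0],
    [0,-0.3,0,0,0,0],
    [0,-0.3,0,0,0,0],
    [0,-0.3,0,0,0,0],
    [0,-0.3,0,0,0,0],
    [0,0,0,0,0,0]
  ]
}}

```text
time_s: 10.07
position: [0.5029, -0.1084, 0.0774]
eef_rot: [[0.001, -0.103, -0.995], [-0.003, -0.995, 0.103], [-1.0, 0.003, -0.001]]
wrist_force: [-1.7, -6.8, 6.8]
finger_gap: 0.0096
```

Call:
{"op": "send_rows", "data": {
  "motion": [
    [0,-0.3,0,0,0,0],
    [0,-0.3,0,0,0,0],
    [0,-0.3,0,0,0,0],
    [0,0,0,0,0,0],
    [0,0,0,0,0,0]
  ]
}}

```text
time_s: 10.48
position: [0.5038, -0.0996, 0.0774]
eef_rot: [[0.001, -0.103, -0.995], [-0.003, -0.995, 0.103], [-1.0, 0.003, -0.001]]
wrist_force: [0.1, -7.8, 7.3]
finger_gap: 0.0096
```

```bash
python3 - <<'E'
from h import *
f=grab("scene","scene4"); g=grab("top","top4")
s=state();print(s["moment"],s["wrist_force"])
a=cv2.imread("pics/scene4.png")[160:260,180:440]; b=cv2.imread("pics/top4.png")[130:220,200:460]
cv2.imwrite("pics/c4.png",np.vstack([cv2.resize(v,None,fx=3,fy=3,interpolation=2) for v in(a,b)]))
E
```

```text
[-1.32324984  0.22355846  0.04581437] [-0.85354841 -7.01498878  7.26281361]
```

View pics/c4.png

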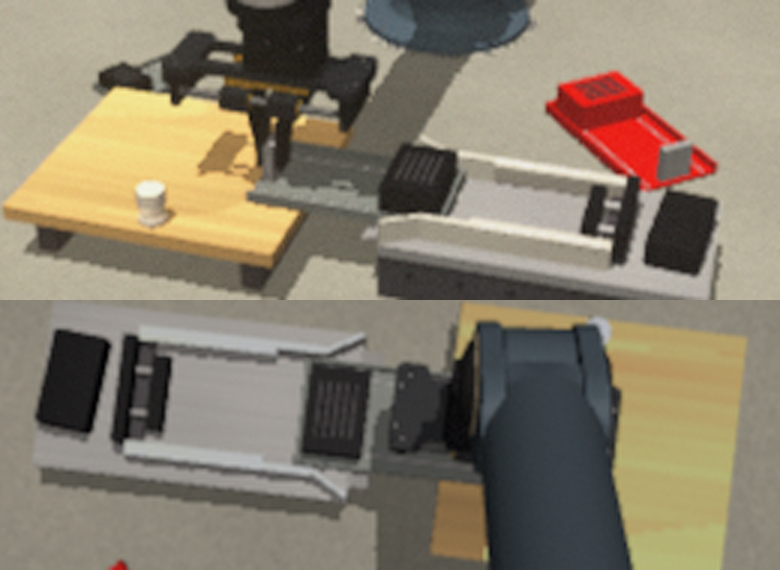

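The crop shows the tray bridging the gap level, its nose between the guides: module at (420,178) in the scene view, and between the guide strips at (335,410) from the top. I'll continue and ease off the down-force before the tail leaves the stand.

Call:
{"op": "send_rows", "data": {
  "motion": [
    [-0.02,-0.3,0,0,0,0],
    [-0.02,-0.3,0,0,0,0],
    [-0.02,-0.3,0,0,0,0],
    [-0.02,-0.3,0,0,0,0],
    [0,-0.3,0,0,0,0],
    [0,0,0,0,0,0]
  ]
}}

```text
time_s: 11.08
position: [0.5047, -0.0834, 0.0775]
eef_rot: [[-0.001, -0.103, -0.995], [-0.002, -0.995, 0.103], [-1.0, 0.002, 0.001]]
wrist_force: [-0.7, -4.8, 3.5]
finger_gap: 0.0093
```

Call:
{"op": "send_rows", "data": {
  "motion": [
    [0,-0.3,0,0,0,0],
    [0,-0.3,0,0,0,0],
    [0,-0.3,0,0,0,0],
    [0,-0.3,0,0,0,0],
    [0,-0.3,0,0,0,0],
    [0,0,0,0,0,0]
  ]
}}

```text
time_s: 11.58
position: [0.5062, -0.0686, 0.0775]
eef_rot: [[-0.001, -0.103, -0.995], [-0.002, -0.995, 0.103], [-1.0, 0.002, 0.001]]
wrist_force: [-0.9, -5.5, 3.2]
finger_gap: 0.0096
```

Call:
{"op": "send_rows", "data": {
  "motion": [
    [0,-0.3,0,0,0,0],
    [0,-0.3,0,0,0,0],
    [0,-0.3,0,0,0,0],
    [0,-0.3,0,0,0,0],
    [0,-0.3,0,0,0,0],
    [0,0,0,0,0,0]
  ]
}}

```text
time_s: 12.08
position: [0.5077, -0.0537, 0.0774]
eef_rot: [[-0.001, -0.103, -0.995], [-0.002, -0.995, 0.103], [-1.0, 0.002, 0.001]]
wrist_force: [-0.1, -5.5, 2.2]
finger_gap: 0.0094
```

Call:
{"op": "send_rows", "data": {
  "motion": [
    [0,-0.3,0,0,0,0],
    [0,-0.3,0,0,0,0],
    [0,-0.3,0,0,0,0],
    [0,-0.3,0,0,0,0],
    [0,-0.3,0,0,0,0],
    [0,0,0,0,0,0]
  ]
}}

```text
time_s: 12.58
position: [0.5093, -0.039, 0.0775]
eef_rot: [[-0.001, -0.103, -0.995], [-0.002, -0.995, 0.103], [-1.0, 0.002, 0.001]]
wrist_force: [-1.1, -4.9, 2.9]
finger_gap: 0.0095
```

Call:
{"op": "send_rows", "data": {
  "motion": [
    [0,-0.3,0,0,0,0],
    [0,-0.3,0,0,0,0],
    [0,-0.3,0,0,0,0],
    [0,-0.3,0,0,0,0],
    [0,0,0,0,0,0]
  ]
}}

```text
time_s: 13.0
position: [0.5105, -0.0271, 0.0775]
eef_rot: [[-0.001, -0.103, -0.995], [-0.002, -0.995, 0.103], [-1.0, 0.002, 0.001]]
wrist_force: [-1.5, -5.6, 3.6]
finger_gap: 0.0097
```

Call:
{"op": "send_rows", "data": {
  "motion": [
    [0,-0.15,0,0,0,0],
    [0,-0.15,0,0,0,0],
    [0,-0.15,0,0,0,0],
    [0,-0.15,0,0,0,0],
    [0,0,0,0,0,0]
  ]
}}

```text
time_s: 13.42
position: [0.511, -0.0217, 0.0775]
eef_rot: [[-0.001, -0.103, -0.995], [-0.003, -0.995, 0.103], [-1.0, 0.003, 0.001]]
wrist_force: [-0.2, -7.1, 4.2]
finger_gap: 0.0091
```

Call:
{"op": "send_rows", "data": {
  "motion": [
    [0,-0.15,0,0,0,0],
    [0,-0.15,0,0,0,0],
    [0,-0.15,0,0,0,0],
    [0,-0.15,0,0,0,0],
    [0,-0.15,0,0,0,0],
    [0,-0.15,0,0,0,0],
    [0,0,0,0,0,0]
  ]
}}

```text
time_s: 14.0
position: [0.5119, -0.0128, 0.0775]
eef_rot: [[-0.002, -0.103, -0.995], [-0.003, -0.995, 0.103], [-1.0, 0.003, 0.001]]
wrist_force: [0.1, -7.1, 4.0]
finger_gap: 0.0098
```

Call:
{"op": "send_rows", "data": {
  "motion": [
    [0,-0.12,0,0,0,0],
    [0,-0.12,0,0,0,0],
    [0,-0.12,0,0,0,0],
    [0,-0.12,0,0,0,0],
    [0,0,0,0,0,0]
  ]
}}

```text
time_s: 14.42
position: [0.5124, -0.0082, 0.0775]
eef_rot: [[-0.002, -0.103, -0.995], [-0.003, -0.995, 0.104], [-1.0, 0.003, 0.001]]
wrist_force: [-0.4, -6.5, 4.5]
finger_gap: 0.0097
```

Call:
{"op": "send_rows", "data": {
  "motion": [
    [0,-0.12,0,0,0,0],
    [0,-0.12,0,0,0,0],
    [0,-0.12,0,0,0,0],
    [0,-0.12,0,0,0,0],
    [0,0,0,0,0,0]
  ]
}}

```text
time_s: 14.83
position: [0.5129, -0.0034, 0.0775]
eef_rot: [[-0.002, -0.103, -0.995], [-0.003, -0.995, 0.103], [-1.0, 0.003, 0.001]]
wrist_force: [-0.4, -7.3, 5.7]
finger_gap: 0.0093
```

Call:
{"op": "send_rows", "data": {
  "motion": [
    [0,-0.1,0,0,0,0],
    [0,-0.1,0,0,0,0],
    [0,-0.1,0,0,0,0],
    [0,-0.1,0,0,0,0],
    [0,0,0,0,0,0]
  ]
}}

```text
time_s: 15.25
position: [0.5133, 0.0004, 0.0775]
eef_rot: [[-0.002, -0.104, -0.995], [-0.003, -0.995, 0.104], [-1.0, 0.003, 0.001]]
wrist_force: [-0.1, -7.4, 4.7]
finger_gap: 0.0097
```

Call:
{"op": "send_rows", "data": {
  "motion": [
    [0,-0.1,0,0,0,0],
    [0,-0.1,0,0,0,0],
    [0,-0.1,0,0,0,0],
    [0,-0.1,0,0,0,0],
    [0,0,0,0,0,0]
  ]
}}

```text
time_s: 15.67
position: [0.5137, 0.0044, 0.0775]
eef_rot: [[-0.002, -0.104, -0.995], [-0.003, -0.995, 0.104], [-1.0, 0.003, 0.001]]
wrist_force: [-0.6, -7.1, 4.6]
finger_gap: 0.0093
```

Call:
{"op": "send_rows", "data": {
  "motion": [
    [0,-0.1,0,0,0,0],
    [0,-0.1,0,0,0,0],
    [0,-0.1,0,0,0,0],
    [0,-0.1,0,0,0,0],
    [0,0,0,0,0,0]
  ]
}}

```text
time_s: 16.08
position: [0.5141, 0.0084, 0.0775]
eef_rot: [[-0.002, -0.104, -0.995], [-0.003, -0.995, 0.104], [-1.0, 0.003, 0.001]]
wrist_force: [-0.4, -7.5, 5.6]
finger_gap: 0.0094
```

Call:
{"op": "send_rows", "data": {
  "motion": [
    [0,-0.1,0,0,0,0],
    [0,-0.1,0,0,0,0],
    [0,-0.1,0,0,0,0],
    [0,-0.1,0,0,0,0],
    [0,0,0,0,0,0]
  ]
}}

```text
time_s: 16.5
position: [0.5145, 0.0123, 0.0775]
eef_rot: [[-0.002, -0.104, -0.995], [-0.003, -0.995, 0.104], [-1.0, 0.003, 0.001]]
wrist_force: [-0.9, -7.6, 5.4]
finger_gap: 0.0097
```

Call:
{"op": "send_rows", "data": {
  "motion": [
    [0,-0.08,0,0,0,0],
    [0,-0.08,0,0,0,0],
    [0,-0.08,0,0,0,0],
    [0,-0.08,0,0,0,0],
    [0,0,0,0,0,0]
  ]
}}

```text
time_s: 16.92
position: [0.5148, 0.0154, 0.0775]
eef_rot: [[-0.002, -0.104, -0.995], [-0.003, -0.995, 0.104], [-1.0, 0.004, 0.001]]
wrist_force: [-1.2, -7.4, 5.1]
finger_gap: 0.0098
```

Call:
{"op": "send_rows", "data": {
  "motion": [
    [0,-0.08,0,0,0,0],
    [0,-0.08,0,0,0,0],
    [0,-0.08,0,0,0,0],
    [0,0,0,0,0,0]
  ]
}}

```text
time_s: 17.25
position: [0.5151, 0.0178, 0.0775]
eef_rot: [[-0.002, -0.104, -0.995], [-0.003, -0.995, 0.104], [-1.0, 0.004, 0.001]]
wrist_force: [-0.9, -7.3, 5.8]
finger_gap: 0.0097
```

Call:
{"op": "send_rows", "data": {
  "motion": [
    [0,-0.08,0,0,0,0],
    [0,-0.08,0,0,0,0],
    [0,-0.08,0,0,0,0],
    [0,0,0,0,0,0]
  ]
}}

```text
time_s: 17.58
position: [0.5153, 0.0201, 0.0775]
eef_rot: [[-0.002, -0.104, -0.995], [-0.003, -0.995, 0.104], [-1.0, 0.004, 0.001]]
wrist_force: [0.0, -7.4, 5.8]
finger_gap: 0.0095
```

Call:
{"op": "send_rows", "data": {
  "motion": [
    [0,-0.08,0,0,0,0],
    [0,-0.08,0,0,0,0],
    [0,-0.08,0,0,0,0],
    [0,0,0,0,0,0]
  ]
}}

```text
time_s: 17.92
position: [0.5156, 0.0225, 0.0775]
eef_rot: [[-0.002, -0.104, -0.995], [-0.003, -0.995, 0.104], [-1.0, 0.004, 0.001]]
wrist_force: [-0.7, -7.3, 5.2]
finger_gap: 0.0096
```

```bash
python3 - <<'E'
from h import *
f=grab("scene","scene5"); g=grab("top","top5")
s=state();print(s["moment"],s["wrist_force"])
a=cv2.imread("pics/scene5.png")[180:270,230:430]; b=cv2.imread("pics/top5.png")[125:205,200:400]
cv2.imwrite("pics/c5.png",np.vstack([cv2.resize(v,None,fx=3.5,fy=3.5,interpolation=2) for v in(a,b)]))
E
```

```text
[-1.39271164  0.09543668 -0.02203725] [ 0.3275625  -7.52677362  4.58501416]
```

View pics/c5.png

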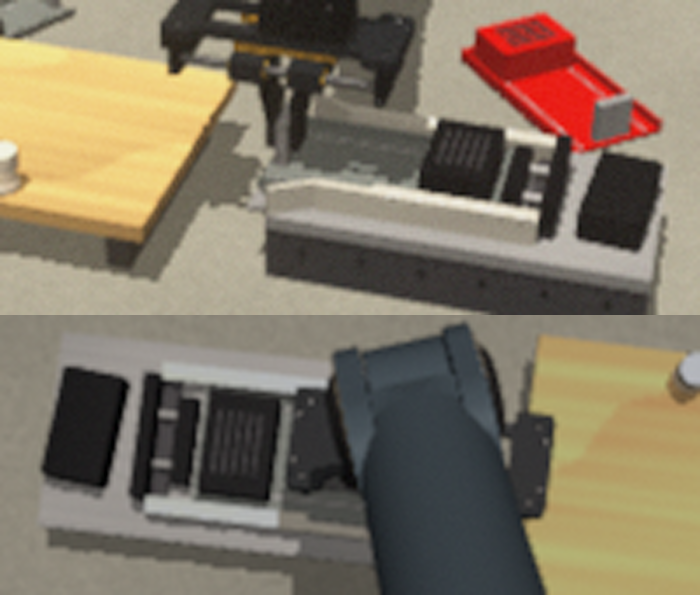

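The crop shows the tray in the guides with its nose a few mm from the contact block: module front edge at (206,440), block face at (194,440) in the top half. I'll continue finely.

Call:
{"op": "send_rows", "data": {
  "motion": [
    [0,-0.06,0,0,0,0],
    [0,-0.06,0,0,0,0],
    [0,-0.06,0,0,0,0],
    [0,0,0,0,0,0]
  ]
}}

```text
time_s: 18.35
position: [0.5158, 0.0242, 0.0775]
eef_rot: [[-0.002, -0.104, -0.995], [-0.004, -0.995, 0.104], [-1.0, 0.004, 0.001]]
wrist_force: [-0.0, -7.5, 5.1]
finger_gap: 0.0093
```

Call:
{"op": "send_rows", "data": {
  "motion": [
    [0,-0.06,0,0,0,0],
    [0,-0.06,0,0,0,0],
    [0,-0.06,0,0,0,0],
    [0,0,0,0,0,0]
  ]
}}

```text
time_s: 18.68
position: [0.5159, 0.0259, 0.0775]
eef_rot: [[-0.002, -0.104, -0.995], [-0.004, -0.995, 0.104], [-1.0, 0.004, 0.001]]
wrist_force: [-0.8, -8.3, 4.9]
finger_gap: 0.0097
```

Call:
{"op": "send_rows", "data": {
  "motion": [
    [0,-0.06,0,0,0,0],
    [0,-0.06,0,0,0,0],
    [0,-0.06,0,0,0,0],
    [0,0,0,0,0,0]
  ]
}}

```text
time_s: 19.02
position: [0.5159, 0.0259, 0.0775]
eef_rot: [[-0.002, -0.105, -0.994], [-0.006, -0.994, 0.105], [-1.0, 0.006, 0.002]]
wrist_force: [-1.7, -11.1, 6.4]
finger_gap: 0.0096
```

Call:
{"op": "send_rows", "data": {
  "motion": [
    [0,-0.05,0,0,0,0],
    [0,-0.05,0,0,0,0],
    [0,0,0,0,0,0]
  ]
}}

```text
time_s: 19.27
position: [0.5159, 0.0259, 0.0775]
eef_rot: [[-0.003, -0.105, -0.994], [-0.007, -0.994, 0.105], [-1.0, 0.007, 0.002]]
wrist_force: [-1.4, -13.7, 7.3]
finger_gap: 0.0092
```

Call:
{"op": "send_rows", "data": {
  "motion": [
    [0,-0.05,0,0,0,0],
    [0,-0.05,0,0,0,0],
    [0,0,0,0,0,0]
  ]
}}

```text
time_s: 19.52
position: [0.516, 0.0263, 0.0775]
eef_rot: [[-0.003, -0.106, -0.994], [-0.007, -0.994, 0.106], [-1.0, 0.008, 0.002]]
wrist_force: [-0.7, -14.5, 7.0]
finger_gap: 0.0096
```

Call:
{"op": "send_rows", "data": {
  "motion": [
    [0,-0.05,0,0,0,0],
    [0,-0.05,0,0,0,0],
    [0,0,0,0,0,0]
  ]
}}

```text
time_s: 19.77
position: [0.5163, 0.0274, 0.0775]
eef_rot: [[-0.003, -0.106, -0.994], [-0.007, -0.994, 0.106], [-1.0, 0.008, 0.002]]
wrist_force: [-2.0, -14.1, 6.8]
finger_gap: 0.0093
```

Call:
{"op": "send_rows", "data": {
  "motion": [
    [0,-0.06,0,0,0,0],
    [0,-0.06,0,0,0,0],
    [0,-0.06,0,0,0,0],
    [0,0,0,0,0,0]
  ]
}}

```text
time_s: 20.1
position: [0.5165, 0.0292, 0.0775]
eef_rot: [[-0.003, -0.106, -0.994], [-0.007, -0.994, 0.106], [-1.0, 0.008, 0.002]]
wrist_force: [-1.0, -14.9, 8.1]
finger_gap: 0.0099
```

Call:
{"op": "send_rows", "data": {
  "motion": [
    [0,-0.06,0,0,0,0],
    [0,-0.06,0,0,0,0],
    [0,-0.06,0,0,0,0],
    [0,0,0,0,0,0]
  ]
}}

```text
time_s: 20.43
position: [0.5167, 0.031, 0.0775]
eef_rot: [[-0.003, -0.106, -0.994], [-0.007, -0.994, 0.106], [-1.0, 0.008, 0.002]]
wrist_force: [-1.5, -14.0, 7.1]
finger_gap: 0.0098
```

Call:
{"op": "send_rows", "data": {
  "motion": [
    [0,-0.06,0,0,0,0],
    [0,-0.06,0,0,0,0],
    [0,-0.06,0,0,0,0],
    [0,0,0,0,0,0]
  ]
}}

```text
time_s: 20.77
position: [0.5168, 0.0327, 0.0775]
eef_rot: [[-0.003, -0.106, -0.994], [-0.007, -0.994, 0.106], [-1.0, 0.008, 0.002]]
wrist_force: [0.3, -13.7, 7.2]
finger_gap: 0.0097
```

Call:
{"op": "send_rows", "data": {
  "motion": [
    [0,-0.06,0,0,0,0],
    [0,-0.06,0,0,0,0],
    [0,0,0,0,0,0]
  ]
}}

```text
time_s: 21.02
position: [0.517, 0.0339, 0.0775]
eef_rot: [[-0.003, -0.106, -0.994], [-0.007, -0.994, 0.106], [-1.0, 0.008, 0.002]]
wrist_force: [-1.4, -14.1, 7.3]
finger_gap: 0.0096
```

Call:
{"op": "send_rows", "data": {
  "motion": [
    [0,-0.05,0,0,0,0],
    [0,-0.05,0,0,0,0],
    [0,0,0,0,0,0]
  ]
}}

```text
time_s: 21.27
position: [0.517, 0.0343, 0.0775]
eef_rot: [[-0.003, -0.106, -0.994], [-0.008, -0.994, 0.106], [-1.0, 0.008, 0.002]]
wrist_force: [-1.7, -15.4, 7.0]
finger_gap: 0.0098
```

Call:
{"op": "send_rows", "data": {
  "motion": [
    [0,-0.05,0,0,0,0],
    [0,-0.05,0,0,0,0],
    [0,0,0,0,0,0]
  ]
}}

```text
time_s: 21.52
position: [0.517, 0.0343, 0.0775]
eef_rot: [[-0.003, -0.106, -0.994], [-0.009, -0.994, 0.107], [-1.0, 0.01, 0.002]]
wrist_force: [-1.9, -17.3, 7.6]
finger_gap: 0.0094
```

Call:
{"op": "send_rows", "data": {
  "motion": [
    [0,-0.05,0,0,0,0],
    [0,-0.05,0,0,0,0],
    [0,0,0,0,0,0]
  ]
}}

```text
time_s: 21.77
position: [0.517, 0.0344, 0.0775]
eef_rot: [[-0.004, -0.107, -0.994], [-0.01, -0.994, 0.107], [-1.0, 0.011, 0.003]]
wrist_force: [-1.2, -19.2, 8.7]
finger_gap: 0.0092
```

Call:
{"op": "send_rows", "data": {
  "motion": [
    [0,0.1,0,0,0,0],
    [0,0.1,0,0,0,0],
    [-0.02,0.1,0,0,0,0],
    [-0.02,0.1,0,0,0,0],
    [-0.02,0.1,0,0,0,0],
    [0,0,0,0,0,0]
  ]
}}

```text
time_s: 22.27
position: [0.517, 0.0343, 0.0776]
eef_rot: [[-0.002, -0.104, -0.995], [-0.004, -0.995, 0.104], [-1.0, 0.005, 0.001]]
wrist_force: [1.5, -9.2, 2.1]
finger_gap: 0.0093
```

Call:
{"op": "send_rows", "data": {
  "motion": [
    [0,0,0,0,0,0],
    [0,0,0,0,0,0],
    [0,0,0,0,0,0],
    [0,0,0,0,0,0],
    [0,0,0,0,0,0],
    [0,0,0,0,0,0],
    [0,0,0,0,0,0]
  ],
  "jaw": 0.5
}}

```text
time_s: 22.85
position: [0.5174, 0.0384, 0.0779]
eef_rot: [[-0.0, -0.102, -0.995], [0.0, -0.995, 0.102], [-1.0, -0.0, 0.0]]
wrist_force: [-0.5, -0.3, -0.7]
finger_gap: 0.0419
```

Call:
{"op": "send_rows", "data": {
  "motion": [
    [0,0,0,0,0,0],
    [-0.5,0,0,0,0,0],
    [-1,0,0,0,0,0],
    [-1.5,0,0,0,0,0],
    [-2,0,0,0,0,0],
    [-2.5,0,0,0,0,0],
    [-3,0,0,0,0,0],
    [-3,3,0,0,0,0],
    [0,4,0,0,0,0],
    [0,4,0,0,0,0],
    [0,4,0,0,0,0],
    [0,4,0,0,0,0],
    [0,4,0,0,0,0],
    [0,3,0,0,0,0],
    [0,0,0,0,0,0],
    [0,0,0,0,0,0]
  ]
}}

```text
time_s: 24.18
position: [0.4903, -0.2222, 0.2133]
eef_rot: [[0.001, -0.108, -0.994], [-0.001, -0.994, 0.108], [-1.0, 0.0, -0.001]]
wrist_force: [0.6, 0.5, 0.3]
finger_gap: 0.0437
```

```bash
python3 - <<'E'
from h import *
f=grab("scene","scene6"); g=grab("top","top6")
s=state();print(s["time_s"],s["position"],s["wrist_force"])
a=cv2.imread("pics/scene6.png")[180:270,230:430]; b=cv2.imread("pics/top6.png")[125:205,200:400]
cv2.imwrite("pics/c6.png",np.vstack([cv2.resize(v,None,fx=3.5,fy=3.5,interpolation=2) for v in(a,b)]))
E
```

```text
24.2833 [ 0.49118927 -0.21900774  0.2130058 ] [ 0.34516125  0.56904595 -0.27380026]
```

View pics/c6.png

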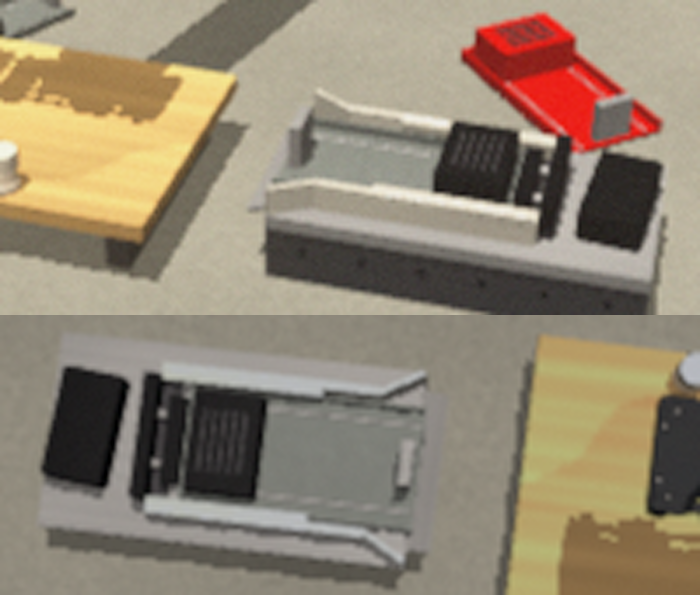

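The crop shows the tray flat and straight between the guides. The block is pushed back against its housing (face at about (183,440), previously about 194), and the hand is clear above the stand. I'm handing it in.

```bash
python3 -c "
from cell import env
print(env.job_done())"
```

```text
the job is handed in; nothing more can be done
None
```

The tray is in the bay with the contact block pushed against its hard stop. I handed the job in at about 24 s of the 54 s allowed; no verdict was reported.

**What I did:** I pinched the tail tab and lined the tray up with the guides while it was still on the stand. I then slid it across the gap with light down-force on the tail and pushed it in until the block stopped. After easing the load I opened the jaws and backed away.

**Last checks:**
- **Block:** it started moving at a wrist force of about 14 N and travelled about 8.4 mm. The hand then stopped advancing as the force rose from 14 to 19 N, which I took as the hard stop. The last picture shows the block shifted back by about that much.
- **Forces:** the highest horizontal wrist force I read was 19 N. I could only read wrist force, so the contact forces on the bay and block are inferred from it.
- **Tray:** in the last picture it lies flat and straight between the guides.
- **Release:** the wrist force was close to zero and the hand was clear, above the stand.
- **Bystanders:** I saw no sign in the pictures that any had moved, but I did not measure them at the end.

**What disagreed:** the camera put the guides' centre line about 3 mm from my first estimate, and I corrected for that before crossing the gap. I did not re-measure the nose depth at the end. The hand position puts it at about 190 mm inside the mouth, against the 145 mm needed.

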